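# Put the dried bar glasses away in the rack

### The arm

A 6-joint arm with a two-finger parallel gripper is mounted at the origin on the work surface. World frame = base frame: x ahead of the robot, y to its left, z up, the work surface at z = 0. Lengths are in mm, angles in rad, forces in N, time in s.
With the tool pointing down it reaches from about 275 to 750 mm from the base axis. Payload 10.2 kg.
Tool frame: the origin (TCP) lies between the finger pads; the fingertips stand 19 mm ahead of it and the grasp point (between the pads) is the TCP; z points along the fingers, y is the line along which they close (so a half turn about z gives the same grasp; the last joint's range is limited). The gripper opens to 88 mm and grips with 3 to 60 N. Pads are 18 mm wide; open, the fingers measure 123 mm over their backs; the gripper's body (75 mm by 187 mm) begins 45 mm behind the grasp point.
Start: joints at [-1.363, 0.313, 1.498, -0, 1.331, -0.223], TCP at [219.227, -477.044, 257.72] pointing down, gripper open.
Joint ranges: [-2.94, 2.94], [-0.97, 2.17], [0.19, 2.56], [-1.23, 4.37], [0.02, 3.11], [-2.88, 2.88]. Speed limits (rad/s): [2.39, 2.39, 3.01, 3.14, 3.14, 3.14].

### API

Orientations are given as a unit quaternion [x, y, z, w].
In Python, from cell import * gives the robot as it stands. Calls block until the motion is done:
- move_pose(position, orientation): joint-space move of the TCP to a pose.
- move_linear(position, vel=150, rot=None, until_force=None): straight line of the TCP; rot=None keeps the orientation; vel is the mean speed in mm/s. With until_force (N) it stops when the force on the tool has changed by that much, and returns True; else False.
- move_j(angles): joint-space move.
- grip(opening, squeeze=None): finger opening in mm; squeeze is the grip in N (None keeps the last); returns when the fingers have stopped.
- hold(seconds).
- solve_ik(position, orientation): joint angles nearest the present ones, or None.
- get_obs(): the state.
- grab_frame(name): name is "side" or "top" or "wrist"; returns a dict with "frame" (384x512x3 uint8, red, green, blue), "intrinsics" (3x3 intrinsics, pixels), "world_to_cam" (4x4, takes a point from world to camera coordinates). Camera axes: x right, y down, z forward; pixel columns grow to the right and rows downward; lengths in mm; the calibration is good to about 2 mm. A picture is of the moment at which its call begins. There is no depth.
A pose or a line that the arm cannot do raises MotionError and nothing moves.
- close_job(): hands the job in; it is judged then, once.
The state is a dict: "clock": time; "joints": joint angles; "qd": joint speeds; "joint_torque": joint torques, N m; "position": TCP position; "tool_rot": TCP orientation; "ft_force": force on the tool from outside, world axes, zero at the start; "torque": the same for the moment, N m; "gripper_width": finger opening in mm; "grasp_force": force on a finger pad.
Only numpy, scipy, OpenCV 4.12 (cv2) and the standard library are available. Lean on these libraries where they do the work, as an engineer would, in place of code of your own. Each camera call takes 0.05 s, during which the arm holds its last target. There are 200 camera calls.

### The job

Put the four dried glasses on the mat away in the rack, still mouth down, each in the row that its own kind already stands in, filling every row from the back towards you with no empty compartment in between. Set each glass down on the floor of its compartment rather than dropping it, and do not knock or shift the glasses already in the rack, nor the jigger and the shaker tin, which stay on the mat.

Things in the scene. Friction and masses are not known exactly. Their poses are not given: they have to be found in the camera images.
- rack: grey plastic glass rack, fixed, 350 x 350 mm: nine compartments, 109 mm clear, centres at x and y = -113, 0, 113 mm. Origin: centre of underside, on the bar top. x: along the rows to their back end, away from the robot; y: across the rows, to the left; z up. Floor inside 10 mm above origin, divider tops (4 mm thick) 55 mm, outer rim (7 mm thick) 75 mm
- goblet_a_mid (a point): first goblet, mouth down: 140 mm tall; clear bowl 74 mm across, thin stem, and on top a thick octagonal glass foot, 58 mm across flats, its upright edge 59 to 70 mm above this point. Point: on the axis, half-way up (70 mm above the mouth); z up; the foot's flats face x, y and the diagonals. About 0.2 kg. On the black drying mat (8 mm thick), to be put away
- goblet_b_mid (a point): second goblet, mouth down: 140 mm tall; clear bowl 74 mm across, thin stem, and on top a thick octagonal glass foot, 58 mm across flats, its upright edge 59 to 70 mm above this point. Point: on the axis, half-way up (70 mm above the mouth); z up; the foot's flats face x, y and the diagonals. About 0.2 kg. On the black drying mat (8 mm thick), to be put away
- highball_a_mid (a point): tall straight highball glass, mouth down: 56 mm in diameter, 130 mm tall, closed end up. Point: on the axis, half-way up (65 mm above the mouth); z up. About 0.25 kg. On the black drying mat (8 mm thick), to be put away
- rocks_a_mid (a point): short wide rocks tumbler with heavy fluted base, mouth down: straight, 66 mm in diameter, 88 mm tall, closed end up. Point: on the axis, half-way up (44 mm above the mouth); z up. About 0.25 kg. On the black drying mat (8 mm thick), to be put away
- goblet_row_mid (a point): goblet, mouth down: 140 mm tall; clear bowl 74 mm across, thin stem, and on top a thick octagonal glass foot, 58 mm across flats, its upright edge 59 to 70 mm above this point. Point: on the axis, half-way up (70 mm above the mouth); z up; the foot's flats face x, y and the diagonals. Loose, in the rack, at the back (far end) of its kind's row; stays there
- highball_row_mid (a point): tall straight highball glass, mouth down: 56 mm in diameter, 130 mm tall, closed end up. Point: on the axis, half-way up (65 mm above the mouth); z up. Loose, in the rack, at the back (far end) of its kind's row; stays there
- rocks_row_mid (a point): short wide rocks tumbler with heavy fluted base, mouth down: straight, 66 mm in diameter, 88 mm tall, closed end up. Point: on the axis, half-way up (44 mm above the mouth); z up. Loose, in the rack, at the back (far end) of its kind's row; stays there
- jigger_mid (a point): steel double jigger (hourglass measure) standing on the drying mat, 42 mm across and 80 mm tall. This point is its centre, half-way up. It stays where it is
- tin_mid (a point): steel shaker tin standing mouth down on the drying mat, 79 mm across below, 56 mm across at the top, 120 mm tall. This point is its centre, half-way up. It stays where it is
There are look-alikes about, which are no part of the job. Leave any brown, green or red look-alike of the part that bears goblet_b_mid alone.

How it is judged:
By the outcome, as a careful person would: the job done as asked, in the order asked, and still so for the second after the job is handed in, with the robot touching nothing.
It also fails if it takes over 128 s, if anything falls off the work surface, if the arm or the gripper's body presses on something with over 40 N, if the wrist force passes 120 N, or if a joint passes its speed limit or range.

## Working session

There is one attempt and no reset: what is moved stays moved. The work goes in short steps, each a Python script; the robot and the scene stay as the last script left them, time stands still between calls to the robot, and variables do not carry over. Pictures are saved under pics/ and viewed, at most 14 in all, crops included, and the job is handed in when it is done.

```bash
ls; mkdir -p pics
cat > h.py <<'E'
from cell import *
import numpy as np, cv2
def snap(n,f):
    d=grab_frame(n); cv2.imwrite(f'pics/{f}.png',d['frame'][:,:,::-1]); np.savez(f'pics/{f}.npz',K=d['intrinsics'],T=d['world_to_cam'],im=d['frame']); return d
def load(f): return np.load(f'pics/{f}.npz')
def ray(d,u,v):
    K,T=d['K'],np.array(d['T']); r=T[:3,:3].T@np.linalg.solve(K,[u,v,1.]); c=-T[:3,:3].T@T[:3,3]; return c,r/np.linalg.norm(r)
def plane(d,u,v,z):
    c,r=ray(d,u,v); return c+r*(z-c[2])/r[2]
def tri(*obs):
    A=np.zeros((3,3));b=np.zeros(3);R=[ray(*o) for o in obs]
    for c,r in R:
        P=np.eye(3)-np.outer(r,r);A+=P;b+=P@c
    p=np.linalg.solve(A,b); return p,[np.linalg.norm(np.cross(p-c,r)) for c,r in R]
def proj(d,p):
    T=np.array(d['T']); q=d['K']@(T[:3,:3]@np.array(p)+T[:3,3]); return q[:2]/q[2]
E
python3 - <<'E'
from h import *
for n in('side','top'):
    d=snap(n,n+'0'); T=np.array(d['world_to_cam']); print(n,-T[:3,:3].T@T[:3,3],T[2,:3])
    cv2.imwrite(f'pics/{n}0x.png',cv2.resize(d['frame'][:,:,::-1],(800,600),interpolation=cv2.INTER_CUBIC))
o=get_obs();print(o['tool_rot'],o['gripper_width'],o['clock'])
E
```

```text
pics
side [171.11402392 761.62431478 703.1917475 ] [ 0.3836398  -0.71781346 -0.58100288]
top [ 410.56022075  -40.76842513 1147.97615933] [ 0.1625934   0.0138475  -0.98659598]
[ 9.76893972e-01  2.13723787e-01 -6.24423835e-06 -5.57573238e-04] 88.24492166659829 0.1
```

View pics/top0x.png

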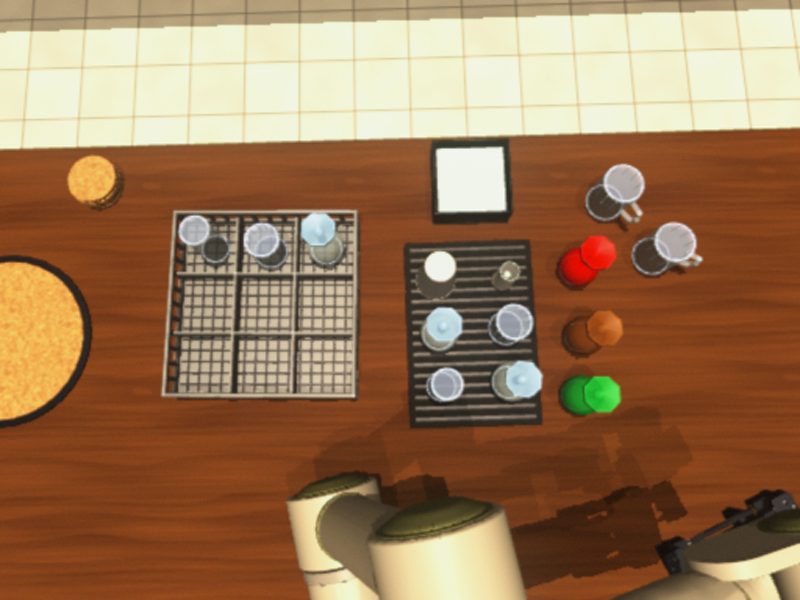

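View pics/side0x.png

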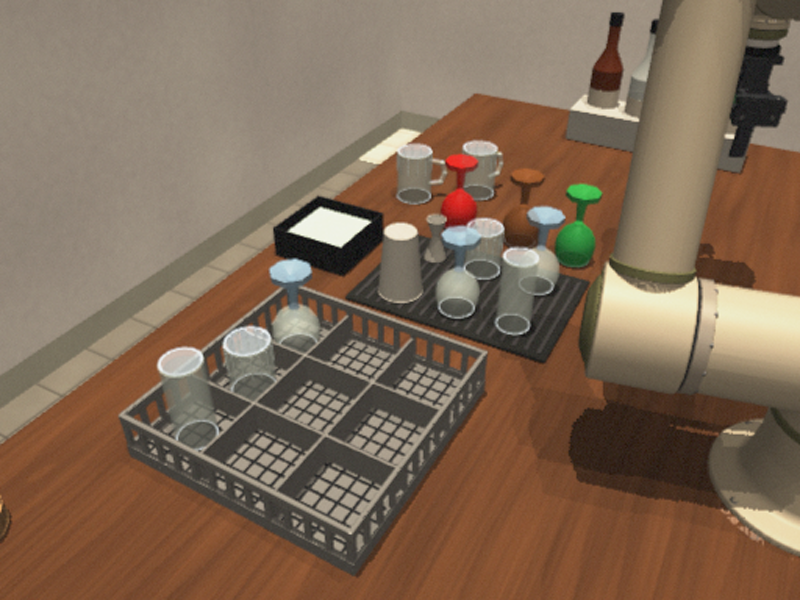

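Top view (800 px scale): on the mat, goblets at (442,326) and (523,379), the highball at (446,385), rocks at (513,324), tin at (440,266) and jigger at (508,272). Rack back row from left: highball (194,231), rocks (262,240), goblet (318,229).
Look-alikes for the goblets: red (598,252), brown (604,328) and green (602,394). Mugs at (624,184) and (675,242) could be taken for tumblers. All of these are off the mat, so I choose the clear or blue-footed ones on it and check them in a close crop.

Run:
```python
from h import *
a=load('top0')['im'][140:275,250:405,::-1]; b=load('side0')['im'][125:230,220:390,::-1]
r=lambda i,w:cv2.resize(i,(w,int(i.shape[0]*w/i.shape[1])),interpolation=cv2.INTER_CUBIC)
A,B=r(a,400),r(b,400);h=max(A.shape[0],B.shape[0])
p=lambda i:np.pad(i,((0,h-i.shape[0]),(0,0),(0,0)))
cv2.imwrite('pics/crop1.png',np.hstack([p(A),p(B)]))
for n in('top0','side0'):
    d=load(n); hsv=cv2.cvtColor(d['im'],cv2.COLOR_RGB2HSV)
    m=cv2.inRange(hsv,(95,50,100),(112,255,255))
    k,l,s,c=cv2.connectedComponentsWithStats(m)
    for i in range(1,k):
        if s[i,4]>40: 
            print(n,c[i].round(1),s[i], plane(d,*c[i],142).round(0) )
    print(hsv[208//1,283] if n=='top0' else hsv[153,294])
```

```text
[100  26 238]
[ 96  45 217]
```

View pics/crop1.png

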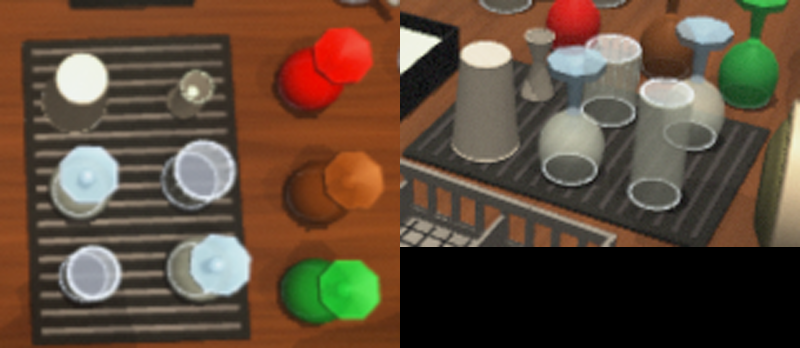

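The crop shows two blue-footed clear goblets at (88,175) and (220,265), the rocks at (204,170) and the highball at (92,272). The tin, jigger and coloured goblets are separate. Next I triangulate.

```bash
cat > m.py <<'E'
from h import *
def feet(im,hl=(92,30),hh=(111,110)):
    hsv=cv2.cvtColor(cv2.GaussianBlur(im,(3,3),0),cv2.COLOR_RGB2HSV)
    m=cv2.inRange(hsv,(hl[0],hl[1],120),(hh[0],hh[1],255)); m=cv2.morphologyEx(m,cv2.MORPH_OPEN,np.ones((3,3)))
    return m
E
python3 - <<'E'
from m import *
out={}
for n in('top0','side0'):
    d=load(n); m=feet(d['im'],hl=(90,18))
    k,l,s,c=cv2.connectedComponentsWithStats(m)
    for i in range(1,k):
        if s[i,4]>40 and s[i,2]<60: print(n,c[i].round(1),s[i])
T,S=load('top0'),load('side0')
q=1/1.5625
print('feet man')
for nm,a,b in[('ga',(284.1,207.8),(295.2,152.2)),('gb',(335.2,242.7),(349.6,138.6)),('grow',(318*q,229*q),(291*q,270*q))
 ,('hb',(285.6,245.6),(220+267*.425,125+94*.425)),('rk',(250+206*.3875,140+168*.3875),(220+614*.425-170,125+50*.425)),
 ('hrow',(194*q,231*q),(182*q,362*q)),('rrow',(262*q,240*q),(248*q,341*q))
 ,('c_br',(357*q,211*q),(297*q,288*q)),('c_fr',(356*q,397*q),(486*q,352*q)),('c_fl',(163*q,396*q),(355*q,558*q)),('c_bl',(174*q,211*q),(123*q,417*q))]:
    p,e=tri((T,*a),(S,*b)); print(nm,p.round(1),np.round(e,1))
for z in(148,):print(plane(T,284.1,207.8,148).round(),plane(T,335.2,242.7,148).round())
for c in[(357,211),(356,397),(163,396),(174,211)]: print(plane(T,c[0]*q,c[1]*q,75).round(1))
# tin, jigger
print('tin',plane(T,250+80*.3875,140+78*.3875,128).round(),'jig',plane(T,250+196*.3875,140+84*.3875,88).round())
E
```

```text
top0 [203.  146.6] [192 137  23  20 349]
top0 [284.1 207.3] [274 197  22  22 390]
top0 [327.2 208. ] [322 200  12  16 110]
top0 [334.6 242.3] [324 231  22  24 413]
side0 [349.8 138. ] [340 133  21  11 185]
side0 [294.8 151.2] [283 146  24  12 231]
side0 [185.7 173.2] [173 166  26  15 307]
feet man
ga [ 540.4 -128.6  140.8] [1.1 1.1]
gb [ 445.2 -258.7  141.8] [1. 1.]
grow [713.1  85.5 147.6] [0.9 0.9]
hb [ 440.4 -129.5  133.8] [1.2 1.2]
rk [ 551.  -261.6   88.6] [2.1 2.1]
hrow [718.6 307.2 136.9] [0.6 0.6]
rrow [711.3 195.6  94.2] [0.6 0.6]
c_br [766.3  18.9  60.8] [8.1 8.1]
c_fr [424.1  28.4  68.1] [0.9 0.9]
c_fl [428.7 386.1  41.8] [4.3 4.3]
c_bl [777.8 368.8  68.8] [2.8 2.8]
[ 541. -128.  148.] [ 446. -257.  148.]
[769.3  21.5  75. ]
[423.2  27.7  75. ]
[432. 375.  75.]
[778.2 368.2  75. ]
tin [ 647. -125.  128.] jig [ 647. -255.   88.]
```

Measured heights agree with the descriptions: feet about 141–148, highball top 134–137 and rocks top 89–94. The rack centre is near (601,198) with yaw −0.022. I'll go above goblet a and look from close by.

```bash
cat >> h.py <<'E'
def Q(psi): return [np.cos(psi/2),np.sin(psi/2),0,0]
E
python3 - <<'E'
from h import *
for p in[(541,-128,310),(541,-128,140),(446,-258,310),(598,85,310),(598,85,142),(485,88,142),(603,311,285),(603,311,118),(440,-129,118)]:
    j=solve_ik(p,Q(0)); print(p,None if j is None else np.round(j,2))
for p in[(551,-262,80),(601,198,80)]:
  for s in(1,-1):
    j=solve_ik(p,Q(s*np.pi/2)); print(p,s,None if j is None else np.round(j,2))
grip(88)
move_pose((500,-200,320),Q(0)); d=snap('wrist','w1')
cv2.imwrite('pics/w1x.png',cv2.resize(d['frame'][:,:,::-1],(800,600)))
T=np.array(d['world_to_cam']); print(-T[:3,:3].T@T[:3,3],T[2,:3],get_obs()['position'],get_obs()['clock'])
E
```

```text
(541, -128, 310) [-0.44  0.35  1.31 -0.    1.48  1.13]
(541, -128, 140) [-0.44  0.5   1.55 -0.    1.09  1.13]
(446, -258, 310) [-0.75  0.26  1.43 -0.    1.45  0.82]
(598, 85, 310) [-0.05  0.47  1.14 -0.    1.53  1.52]
(598, 85, 142) [-0.05  0.59  1.39 -0.    1.16  1.52]
(485, 88, 142) [-0.06  0.37  1.74 -0.    1.03  1.51]
(603, 311, 285) [ 0.3   0.66  0.89 -0.    1.59  1.87]
(603, 311, 118) [ 0.3   0.77  1.14 -0.    1.23  1.87]
(440, -129, 118) [-0.54  0.34  1.87 -0.    0.93  1.03]
(551, -262, 80) 1 [-0.64  0.68  1.42 -0.    1.04 -0.64]
(551, -262, 80) -1 [-0.64  0.68  1.42 -0.    1.04  2.51]
(601, 198, 80) 1 [ 0.13  0.72  1.34 -0.    1.08  0.13]
(601, 198, 80) -1 None
[ 571.57173249 -199.7532073   447.11752921] [-2.74446415e-01  8.92439283e-04 -9.61601981e-01] [ 499.65219342 -200.79632728  319.78154677] 1.85
```

View pics/w1x.png

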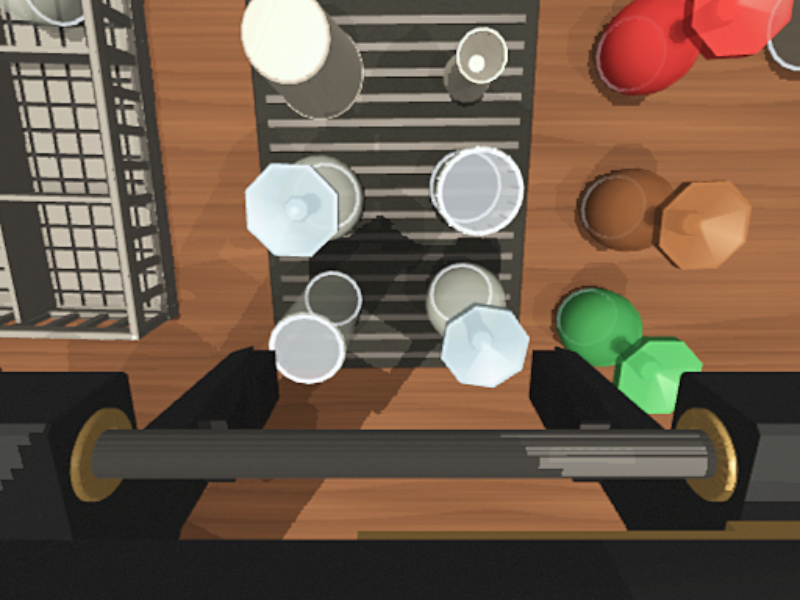

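The wrist view shows goblet feet at (291,209) and (485,345), the highball top at (308,348), the rocks top at (478,191) and the green foot at (657,375). Next come the foot yaws and refined positions.

Run:
```python
from m import *
W,T=load('w1'),load('top0'); q=.64
m=feet(W['im'],hl=(90,12)); k,l,s,c=cv2.connectedComponentsWithStats(m)
for i in range(1,k):
    if s[i,4]>1000:
        cn=max(cv2.findContours((l==i).astype(np.uint8),0,1)[0],key=cv2.contourArea); h=cv2.convexHull(cn)[:,0]
        P=np.array([plane(W,*p,146)[:2] for p in h]); hp=cv2.convexHull(P.astype(np.float32))
        M=cv2.moments(hp); ce=np.array([M['m10'],M['m01']])/M['m00']
        th=np.linspace(0,np.pi/4,91)[:-1]
        # width sum over 4 directions smallest when aligned with flats
        w=[np.mean([np.ptp(P@[np.cos(t+j*np.pi/4),np.sin(t+j*np.pi/4)]) for j in range(4)]) for t in th]
        print(c[i],s[i],'centre',ce.round(1),'A',M['m00'],'yaw',np.degrees(th[np.argmin(w)]),min(w),max(w))
for nm,a,b in[('ga',(291*q,210*q),(284.1,207.5)),('gb',(485*q,345*q),(334.8,242.5)),('hb',(308*q,347*q),(285.6,245.6)),('rk',(478*q,190*q),(329.8,205.1)),('tin',(285*q,39*q),(250+80*.3875,140+78*.3875)),('green',(657*q,375*q),(602*q,394*q))]:
    p,e=tri((W,*a),(T,*b)); print(nm,p.round(1),np.round(e,1))
print('hb',plane(W,308*q,347*q,138).round(1),'rk',plane(W,478*q,190*q,96).round(1))
hsv=cv2.cvtColor(W['im'],cv2.COLOR_RGB2HSV); print(hsv[134,187],hsv[222,310],hsv[222,198])
```

```text
[186.59389757 134.00472212] [ 158  105   58   59 2753] centre [ 542. -127.] A 2766.820540910121 yaw 42.5 58.40242082633567 61.853775370312306
[309.16084604 219.49877029] [ 282  195   56   51 2033] centre [ 448.1 -256. ] A 2766.3720628863666 yaw 36.0 58.87960078419371 61.19117937011206
ga [ 542.  -127.3  147.4] [0.7 0.7]
gb [ 446.7 -257.6  142. ] [0.2 0.2]
hb [ 441.6 -129.3  133.3] [0.1 0.1]
rk [ 552.  -256.7   99.4] [2. 2.]
tin [ 647.4 -124.9  125.1] [0.5 0.5]
green [ 419.1 -389.7  133.3] [0.1 0.1]
hb [ 443.4 -130.4  138. ] rk [ 552.3 -255.3   96. ]
[ 94  17 250] [ 95  19 249] [ 96   7 192]
```

```bash
cat >> h.py <<'E'
def st(t=''):
    o=get_obs(); print(t,'t%.1f'%o['clock'],np.round(o['position'],1),'w%.1f f%.1f'%(o['gripper_width'],o['grasp_force']),np.round(o['ft_force'],1))
def pick(x,y,z,psi,lift,op=78,sq=30):
    grip(op); move_pose((x,y,lift),Q(psi)); move_linear((x,y,z+15),200); move_linear((x,y,z),50); grip(30,sq); st('gripped')
    move_linear((x,y,z+15),60); hold(.1); st('lifted'); move_linear((x,y,lift),200); st('up')
def place(x,y,z,psi,lift,op):
    "z: TCP height with glass on the floor"
    move_linear((x,y,lift),200,rot=Q(psi)); st('above'); move_linear((x,y,z+12),150); hold(.2)
    c=move_linear((x,y,z-5),25,until_force=3); st('contact %s'%c)
    grip(op); st('open'); move_linear((x,y,z+40),80); move_linear((x,y,lift),250)
E
python3 - <<'E'
from h import *
r=np.radians
pick(542,-127.3,141,r(-2.5),305)
move_linear((598,85,305),200,rot=Q(-.022)); st('above')
d=snap('wrist','w2'); cv2.imwrite('pics/w2x.png',cv2.resize(d['frame'][:,:,::-1],(800,600)))
E
```

```text
gripped t4.4 [ 542.1 -127.4  141.3] w60.8 f30.0 [ 1.1 -1.2  0.7]
lifted t4.9 [ 541.9 -127.2  155.8] w60.8 f30.0 [ 0.  -0.1 -1.7]
up t5.8 [ 541.6 -127.2  303.6] w61.2 f30.0 [ 0.2  0.3 -1.9]
above t7.0 [597.9  84.2 305. ] w60.6 f30.0 [-0.5  0.3 -1.5]
```

View pics/w2x.png

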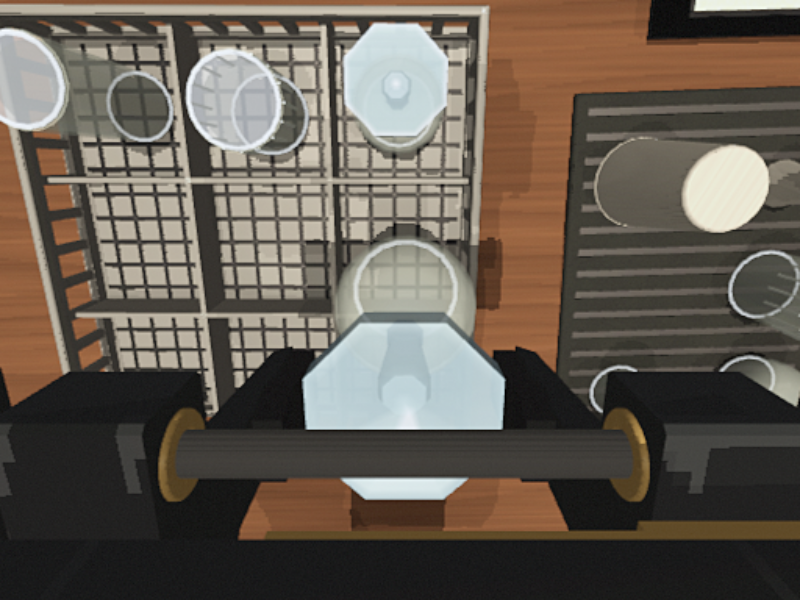

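The goblet is held upright. The rack divider crossings are at (333,180), (187,180) and (203,310), and the back-right rim corner is at (488,8), so I can check the rack pose from them and then place.

Run:
```python
from h import *
W=load('w2'); q=.64; y=-.022;R=np.array([[np.cos(y),-np.sin(y)],[np.sin(y),np.cos(y)]])
for (u,v),z,l in[((333,180),55,(56.5,-56.5)),((188,180),55,(56.5,56.5)),((203,309),55,(-56.5,56.5)),((488,8),75,(175,-175))]:
    print(plane(W,u*q,v*q,z)[:2].round(1),(np.array([600.7,198.1])+R@l).round(1))
```

```text
[658.2 140.2] [655.9 140.4]
[660.8 256.1] [658.4 253.3]
[552.7 259.5] [545.5 255.8]
[771.2  23.2] [771.8  19.3]
```

Run:
```python
from h import *
place(599.5,87,143.3,-.022,305,76)
```

```text
above t7.3 [599.6  86.7 305. ] w60.4 f30.0 [-0.6 -0.7 -1.6]
contact True t9.2 [599.5  86.7 143. ] w60.8 f30.0 [-0.3 -1.2  3.8]
open t9.6 [599.   87.  142.3] w76.4 f0.0 [-0.5 -0.7  0.2]
```

Run:
```python
from h import *
pick(447.3,-257,141,np.radians(-9),310)
place(486.5,89.5,143.3,-.022,310,76)
pick(442.5,-130,118,0,290)
place(604.5,313,120.3,-.022,290,74)
d=snap('top','t2'); cv2.imwrite('pics/t2x.png',d['frame'][:,:,::-1])
```

```text
gripped t14.3 [ 447.4 -257.1  141.2] w61.5 f30.0 [-0.7 -0.7  1. ]
lifted t14.8 [ 447.2 -256.9  155.8] w61.2 f30.0 [-0.3  0.1 -2.4]
up t15.8 [ 447.  -256.8  308.7] w60.7 f30.0 [ 0.1 -0.1 -1.6]
above t17.6 [486.5  89.  310. ] w60.9 f30.0 [ 0.6  0.2 -2. ]
contact True t19.5 [486.4  89.2 142.9] w60.6 f30.0 [-0.4 -2.   2.7]
open t20.0 [486.1  89.5 142.6] w75.9 f0.0 [ 0.3 -0.2  0.4]
gripped t24.3 [ 442.6 -130.1  118.1] w55.6 f30.0 [ 0.4 -1.   0.6]
lifted t24.8 [ 442.4 -129.9  132.9] w55.1 f30.0 [-0.6 -0.7 -2.4]
up t25.7 [ 442.1 -129.8  288.8] w54.9 f30.0 [ 0.3 -0.9 -2.9]
above t28.2 [604.5 312.6 290.2] w55.4 f30.0 [-0.9  1.2 -2.4]
contact True t30.1 [604.4 312.8 120.1] w55.4 f30.0 [-1.2 -0.8  4.2]
open t30.6 [603.9 312.8 118.9] w73.9 f0.0 [-0.2  0.3  0.2]
```

View pics/t2x.png

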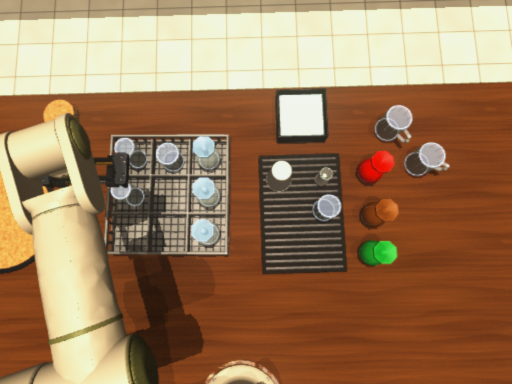

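The two goblets and the highball stand in their compartments, with the neighbours unmoved. The remaining rocks glass is at (328,208). I'll look at it once from above before gripping.

Run:
```python
from h import *
grip(86); move_pose((500,-256,260),Q(np.pi/2)); d=snap('wrist','w3'); cv2.imwrite('pics/w3x.png',d['frame'][:,:,::-1]); st()
print(plane(load('t2'),328,207,96).round(1), [proj(load('w3'),(552+a,-256+b,96)).round(0) for a,b in((0,0),(33,0),(-33,0),(0,33),(0,-33))])
```

```text
t34.6 [ 500.3 -255.6  260. ] w86.4 f0.0 [-0.2  0.1 -0.4]
[ 546.8 -254.1   96. ] [array([307., 178.]), array([340., 178.]), array([275., 178.]), array([309., 146.]), array([306., 208.])]
```

View pics/w3x.png

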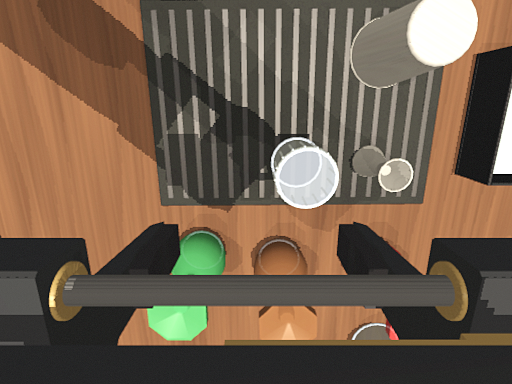

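The rocks top circle is centred at (306,178), where predicted. The grip line is clear: green and brown are about 130 mm away.

Run:
```python
from h import *
h=np.pi/2
pick(551.5,-256,80,h,255,op=87)
place(602,200,82.3,h-.022,255,82)
move_pose((420,-200,320),Q(0)); st('end')
for n in('top','side'):
    d=snap(n,n+'3')
a,b=load('top3')['im'],load('side3')['im']
cv2.imwrite('pics/f.png',np.hstack([cv2.resize(a[90:290,90:350],(400,308)),cv2.resize(b[100:384,60:400],(400,334))[:308]])[:,:,::-1])
```

```text
gripped t37.0 [ 551.4 -256.1   80.2] w65.7 f30.0 [-1.9  0.1  3.8]
lifted t37.5 [ 551.4 -255.9   94.8] w65.4 f30.0 [-0.4 -0.8 -3.4]
up t38.5 [ 551.1 -255.8  253.6] w65.4 f30.0 [ 0.6 -0.2 -2.8]
above t40.9 [602.1 199.4 255. ] w65.5 f30.0 [ 0.2  0.1 -3.2]
contact True t42.8 [601.9 200.   82. ] w65.6 f30.0 [-0.8 -0.6  4.4]
open t43.3 [601.3 199.9  81.2] w81.8 f0.0 [ 0.3  0.3 -0.2]
end t46.3 [ 420.4 -199.6  319.8] w82.0 f0.0 [-0.5 -0.1 -0.4]
```

View pics/f.png

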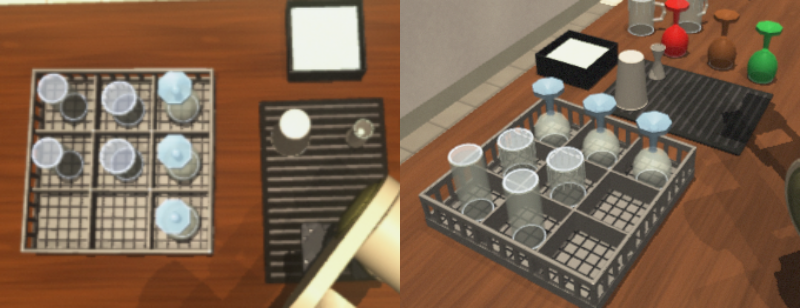

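All glasses stand upright in the right compartments: goblets in three, rocks in two and highballs in two. The tin and jigger are unmoved.

```bash
python3 -c "
from cell import *
print(close_job())"
```

```text
the job is handed in; nothing more can be done
None
```

The four glasses are in the rack, mouth down in their own rows and filled from the back with no gaps; each was lowered to floor contact before release, the tin, jigger and other glasses look unmoved in the final pictures, and the job is handed in (about 46 s of the 128 s limit; no verdict was returned).

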